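Seat the curing lamp against the stop of its V-groove stand

TASK

Take the red pen lamp from its rest and lay it in the V-groove of the curing stand, on the open part in front of the bridge, with its amber lens towards the stop pin. Then push it gently along the groove, under the spring hold-down, until the lens bears on the red-tipped stop pin; keep it lightly pressed there for about half a second and leave it touching the pin. Do not ram the lens, and leave the glue bottle, the battery and the spool where they are.

Things in the scene. Friction and masses are not known exactly. Their poses are not given: they have to be found in the camera images.
- lamp: pen lamp for curing glue: round rod 26 mm in diameter, 110 mm long over its two domed (hemispherical) ends, about 90 g; black tail, red body, steel collar, amber lens dome. Origin at its centre, x axis along the rod to the lens. At the start it lies level in its rest, axis 45 mm above the table.
- lens (a point): the tip of the lamp's amber lens dome, 55 mm from the lamp's centre along +x of the lamp
- tail (a point): the tip of the lamp's domed black tail, 55 mm from the lamp's centre along -x of the lamp
- rest: the lamp's rest, fixed: black foot 90 x 60 mm, 10 mm thick, with a grey groove 70 mm long along its x axis, 20 mm wide overall and so narrower than the lamp: fingers may reach down on both sides of lamp and groove to 15 mm above the table. Origin at the centre of its underside, 3 mm above the table (on the mat).
- stand: curing stand, fixed: grey base plate 80 mm wide, 10 mm thick, from x = -120 to +200 mm, with an aluminium V-groove rail along its x axis from x = -110 to +110 mm, 20 mm wide overall (fingers can straddle it, down to the base plate). Origin on its underside, z up, +x towards the stop and the upright phone at its end. To load, lay the lamp with its centre at x = -70 to -25 mm.
- groove (a point): the point at the stand's x = 0 on the groove line, 55 mm above the stand's underside: a lamp lying in the groove has its axis on this line (along the stand's x axis). The top edges of the groove are 10 mm below the line.
- shoe (a point): bottom of the white spring hold-down shoe on the groove line's top side, at the stand's x = +45 mm, carried by a dark steel bridge (14 mm long, 68 mm wide, top 31 mm over the groove line; red knob up to 47 mm over it). The lamp's dome lifts it 2.5 mm as it is pushed under; then the lamp slides with a steady friction of roughly 2 to 8 N, differing from time to time, and stays where it is left.
- carriage: blue carriage of the stop, 36 mm wide, 60 mm tall, fixed on the rail, its place differing each time; origin under the groove line, 3 mm above the table, axes as the stand's. Its face towards the lamp is at its x = +12 mm; only this block is measured, not the pin it carries. The pin's tip face lies at the carriage's x between +8 and -16 mm, so the lens meets it somewhere there.
- pin_hole (a point): point on the carriage's face (x = +12 mm), on the groove line, where the stop pin comes out: brass, with a red rubber tip 12 mm in diameter, pointing at the lamp. It is screwed out by 4 to 28 mm, unmeasured, so feel for it. The tip yields 1 mm per 8 N. A proper seating is a push of 3 to 7 N on the pin over and above the groove's friction; more than 10 N on it is ramming.
- glue: small white glue bottle 28 mm in diameter, 75 mm tall, standing; origin at the centre of its underside; leave alone
- battery: flat black phone battery 62 x 44 x 5 mm, lying; origin at the centre of its underside; leave alone
- spool: copper-coloured spool 48 mm in diameter, 30 mm high; origin at the centre of its underside; leave alone
Not all that is in view belongs to the job. Leave any purple or yellow look-alike of the lamp alone.

How it is judged (in metres and radians):
On the way, in this order (a step that is already met when the one before it is completed fails the run):
1. the lamp lies in the groove, short of the hold-down, lens towards the stop (x of lamp in the frame of groove between -0.08 and -0.015 m and y of lamp in the frame of groove between -0.004 and 0.004 m and z of lamp in the frame of groove between -0.004 and 0.004 m and angle between the x axis of lamp and the x axis of stand, either way round below 0.1 rad and x of lens in the frame of groove above 0 m), for 0.2 s.
2. the lens bears on the stop pin with more than 2 N for 0.3 s (contact force between lamp and carriage above 2 N), for 0.3 s.
At the end, for the whole second after the job is handed in: the lamp lies at rest in the groove, released, its lens still bearing on the stop pin (over 0.2 N), within 31 mm of the carriage's face, its axis within 4 mm of the groove line's height and within 0.06 rad of its direction (contact force between lamp and carriage above 0.2 N and x of lens in the frame of pin_hole between -0.031 and 0 m and z of lamp in the frame of groove between -0.004 and 0.004 m and angle between the x axis of lamp and the x axis of stand, either way round below 0.06 rad and linear speed of lamp below 0.01 m/s and contact force between lamp and the fingers below 0.1 N); the robot touches nothing.
It fails at once if the lens is rammed: more than 10 N on the stop pin (contact force between lamp and carriage above 10 N).
It fails at once if the glue bottle is moved by more than 20 mm (distance of glue from where it was at the start of the episode above 0.02 m).
It fails at once if the battery is moved by more than 20 mm (distance of battery from where it was at the start of the episode above 0.02 m).
It fails at once if the spool is moved by more than 20 mm (distance of spool from where it was at the start of the episode above 0.02 m).
It also fails if it takes over 72 s, if anything falls off the work surface, if the arm or the gripper's body presses on something with over 40 N, if the wrist force passes 120 N, or if a joint passes its speed limit or range.

ROBOT

A 7-joint arm with a two-finger parallel gripper is mounted at the origin on the work surface. World frame = base frame: x ahead of the robot, y to its left, z up, the work surface at z = 0. Lengths are in mm, angles in rad, forces in N, time in s.
With the tool pointing down it reaches from about 425 to 825 mm from the base axis. Payload 3.6 kg.
Tool frame: the origin (TCP) lies midway between the tips of the shut fingers; the grasp point (between the pads) lies 19 mm behind it; z points along the fingers, y is the line along which they close (so a half turn about z gives the same grasp; the last joint's range is limited). The gripper opens to 85 mm and grips with 20 to 120 N. Pads are 22 mm wide; open, the fingers measure 114 mm over their backs; the gripper's body (76 mm by 85 mm) begins 54 mm behind the grasp point. The pads swing forward as they close: fully open they stand 13 mm farther back than shut.
Start: joints at [-1.266, 0.615, -0.013, 1.423, 0.008, 1.103, -0.04], TCP at [211.701, 614.529, 231.297] pointing down, gripper open.
Joint ranges: [-3.12, 3.12], [-0.3, 2.06], [-1.34, 1.32], [0.26, 2.42], [-1.36, 4.5], [0.01, 1.98], [-2.84, 2.84]. Speed limits (rad/s): [2.79, 2.79, 3.14, 3.14, 3.14, 3.14, 3.14].

INTERFACE

Orientations are given as a rotation vector (axis times angle).
In Python, from workcell import manip gives the robot as it stands. The module is installed in compiled form; this text tells all that it offers.
- The arm moves only by the tool move_arm, never from a script. Its argument "rows" is a list of rows, each an object of numbers: "dx", "dy", "dz": the shift along the tool's x, y, z in mm; "ax", "ay", "az": the turn, a rotation vector about the tool's x, y, z in degrees; "grip": the opening, from -1 (shut) to 1 (fully open), so that 0 is half open. In form: [{"dx": .., "dy": .., "dz": .., "ax": .., "ay": .., "az": .., "grip": ..}, ...]. A call has exactly 10 rows; each row is the pose to reach, as a shift and turn from the pose commanded when the call began, along the tool's axes at that moment; what a row does not reach only later rows make up. A row lasts 1/8 s, in which the tool goes at most 62.5 mm and 10.7 degrees, less where a joint would pass 70% of its speed; a pose out of reach is approached as far as the arm can. A call with a gripper value outside its range is refused whole. The fingers move at their own pace and stop on an object; "squeeze" is the grip in N (left out, the last holds). Time passes only in rows, so rows that repeat a pose let the fingers close, or fill a call up. It gives the time, the measured TCP pose, the force, the opening and the grip force at its end, in the units of the state.
- manip.read_state(): the state, without advancing time (a new reading comes with each control period).
- manip.snapshot(name): name is "scene" or "side" or "wrist"; returns a dict with "pixels" (384x512x3 uint8, blue, green, red), "K" (3x3 intrinsics, pixels), "eye" and "orientation" of the camera in the world. Camera axes: x right, y down, z forward; pixel columns grow to the right and rows downward; lengths in mm; the calibration is good to about 2 mm. A picture is of the moment at which its call begins. There is no depth.
- manip.hand_in(): hands the job in; it is judged then, once.
The state is a dict: "clock": time; "joint_pos": joint angles; "dq": joint speeds; "joint_efforts": joint torques, N m; "tool_pos": TCP position; "ee_rot": TCP orientation; "contact_force": force on the tool from outside, world axes, zero at the start; "ft_torque": the same for the moment, N m; "finger_gap": finger opening in mm; "grip_force": force on a finger pad.
Only numpy, scipy, OpenCV 4.12 (cv2) and the standard library are available. Lean on these libraries where they do the work, as an engineer would, in place of code of your own. Each camera call takes 0.05 s, during which the arm holds its last target. There are 200 camera calls.

## Working session

There is one attempt and no reset: what is moved stays moved. The work goes in short steps, Python scripts to look and compute and a tool call to move; the robot and the scene stay as the last step left them, time stands still between calls to the robot, and variables do not carry over. Pictures are saved under pics/ and viewed, at most 10 in all, crops included, and the job is handed in when it is done.

Besides the shell and the picture viewer there is one more tool, called after "Call:" as name(argument=value, ...), one argument or row to a line, values as JSON. move_arm: Moves the arm, as the interface text tells. Its arguments: {"type":"object","properties":{"rows":{"type":"array"},"squeeze":{"type":"number"}},"required":["rows"]}

```bash
mkdir -p pics; python3 - <<'E'
from workcell import manip
import cv2,json,pickle
s=manip.read_state();print(s)
d={}
for n in("scene","side","wrist"):
    r=manip.snapshot(n);d[n]=r;cv2.imwrite(f"pics/{n}0.png",r["pixels"])
    print(n,r["K"],r["eye"],r["orientation"])
pickle.dump(d,open("p0.pkl","wb"))
import numpy as np
cv2.imwrite("pics/two.png",cv2.resize(np.hstack([d["scene"]["pixels"],d["side"]["pixels"]]),(800,300)))
E
```

```text
{'clock': 0.0, 'joint_pos': array([-1.26550417,  0.6159004 , -0.01265598,  1.42495318,  0.00811073,
        1.10340422, -0.04040632]), 'dq': array([ 0.00049705, -0.00124148,  0.00034224, -0.00010511, -0.00016439,
        0.00097577,  0.00172276]), 'joint_efforts': array([ 1.10412516e-04, -4.69217527e+01,  2.59309094e-01, -1.71032113e+01,
        9.96553543e-03,  9.67840897e-03, -1.14189771e-05]), 'tool_pos': array([211.44643164, 613.80977633, 230.1322802 ]), 'ee_rot': array([-0.51857155, -3.09808308,  0.00405726]), 'contact_force': array([-0.71815913,  0.46117251,  0.88593416]), 'ft_torque': array([-0.0102726 , -0.00845173, -0.00406011]), 'grip_force': 0.0, 'finger_gap': 85.54375224776012}
scene [[452.96298742   0.         258.39600606]
 [  0.         452.96298742 199.63209855]
 [  0.           0.           1.        ]] [1217.89826587  217.77359526  767.76207562] [-1.40520675 -2.12450275  0.88335182]
side [[362.49729659   0.         250.73760992]
 [  0.         362.49729659 194.48443516]
 [  0.           0.           1.        ]] [182.84541367 475.77948775 573.77649177] [-0.76620691  2.48442039 -1.26765025]
wrist [[320.53615221   0.         257.62564037]
 [  0.         320.53615221 189.58527034]
 [  0.           0.           1.        ]] [137.01176659 639.92606869 372.7695084 ] [2.34038565 1.67094502 0.26028162]
```

View pics/scene0.png

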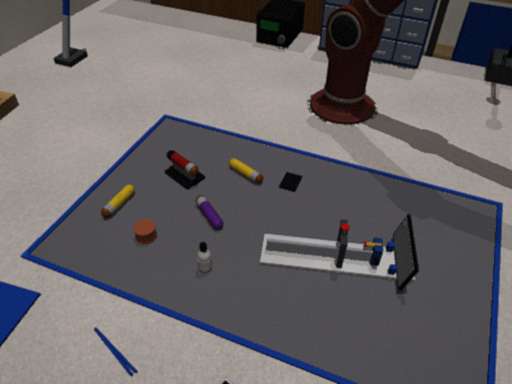

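View pics/side0.png

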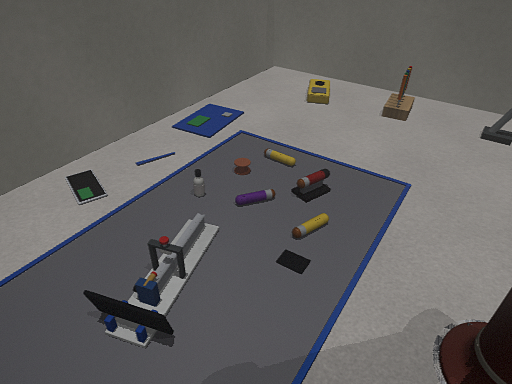

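Scene picture: the red lamp in its black rest is at (183,162). Look-alikes are yellow at (118,200) and (245,170) and purple at (210,212). The stand runs from (265,248) to (400,268), with its bridge at (343,243) and the blue carriage at (377,250). In the side picture the red lamp is at (314,179) and the stand runs from (205,222) to (130,330). Only the red body in the black rest fits the description, so I'll confirm it in enlarged crops.

```bash
python3 - <<'E'
import pickle,cv2,numpy as np
d=pickle.load(open("p0.pkl","rb"))
def c(n,x,y,w,h):return cv2.resize(d[n]["pixels"][y:y+h,x:x+w],(400,300),interpolation=cv2.INTER_CUBIC)
a=np.hstack([c("scene",150,140,80,60),c("side",280,155,80,60)])
b=np.hstack([c("scene",255,190,172,129),c("side",70,200,172,129)])
cv2.imwrite("pics/crops.png",np.vstack([a,b]))
E
```

```text
(no output)
```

View pics/crops.png

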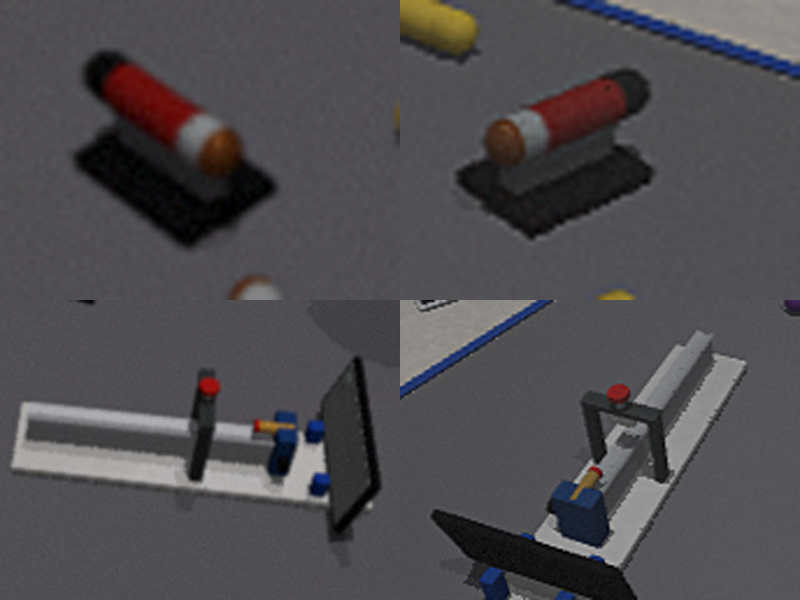

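The crops confirm the red lamp: black tail, red body, steel collar, amber lens, lying in the black rest. The pin tip is at crop (257,425) in the scene view and (596,471) in the side view.

```bash
cat > h.py <<'E'
import numpy as np
from scipy.spatial.transform import Rotation as R
from scipy.optimize import least_squares
def proj(c,P):
    q=R.from_rotvec(c["orientation"]).inv().apply(np.atleast_2d(P)-c["eye"])@np.array(c["K"]).T
    return q[:,:2]/q[:,2:]
def onz(c,px,z):
    v=R.from_rotvec(c["orientation"]).apply(np.linalg.solve(c["K"],[px[0],px[1],1]))
    return c["eye"]+v*(z-c["eye"][2])/v[2]
def tf(p,P,z0=3):   # x,y,yaw pose -> world
    c,s=np.cos(p[2]),np.sin(p[2]);P=np.atleast_2d(P).astype(float)
    return np.c_[p[0]+c*P[:,0]-s*P[:,1],p[1]+s*P[:,0]+c*P[:,1],z0+P[:,2]]
E
python3 - <<'E'
import pickle;from h import *
d=pickle.load(open("p0.pkl","rb"));S,D=d["scene"],d["side"]
T=lambda n,x,y:np.array([150+(x+.5)/5-.5,140+(y+.5)/5-.5]) if n=="s" else np.array([280+(x-400+.5)/5-.5,155+(y+.5)/5-.5])
k=172/400
B=lambda n,x,y:np.array([255+(x+.5)*k-.5,190+(y-300+.5)*k-.5]) if n=="s" else np.array([70+(x-400+.5)*k-.5,200+(y-300+.5)*k-.5])
obs=[(S,T("s",107,74),-42),(S,T("s",218,153),42),(D,T("d",628,90),-42),(D,T("d",507,143),42)]
for c,u,a in obs: print(a,onz(c,u,45))
f=lambda p:np.concatenate([proj(c,tf(p,[a,0,0],45))[0]-u for c,u,a in obs])
r=least_squares(f,[300,-300,1]);print("lamp",r.x,np.degrees(r.x[2]),r.fun.round(2))
k0=[(S,B("s",22,403),[-120,40,10]),(S,B("s",12,467),[-120,-40,10]),(D,B("d",746,363),[-120,40,10]),
 (S,B("s",209,382),[45,0,102]),(D,B("d",619,388),[45,0,102])]
pins=[(S,B("s",257,425)),(D,B("d",596,471))]
f=lambda p:np.concatenate([proj(c,tf(p,P))[0]-u for c,u,P in k0]+[proj(c,tf(p,[p[3],0,55]))[0]-u for c,u in pins])
r=least_squares(f,[600,200,1.57,100]);print("stand",r.x,np.degrees(r.x[2]),r.fun.round(2))
E
```

```text
-42 [ 466.94339512 -324.62284705   45.        ]
42 [ 498.59087912 -243.75842093   45.        ]
-42 [ 467.67908144 -328.38771808   45.        ]
42 [ 497.91756622 -245.01604202   45.        ]
lamp [ 482.40210918 -284.81844103    1.20325587] 68.94148323266414 [ 0.14  0.14 -0.46 -0.47 -0.55  0.76  0.25 -0.06]
stand [599.10072674 107.33180356   1.84592245  91.41856774] 105.763565944457 [-0.71 -0.88 -0.7   0.05  0.01 -0.85  0.17  0.7  -0.62  1.79 -1.07 -0.07
 -0.02  1.32]
```

Call:
move_arm(
  rows=[
    {"dx":-55,"dy":-38,"dz":-40,"az":6,"grip":0.2},
    {"dx":-110,"dy":-76,"dz":-50,"az":12,"grip":0.2},
    {"dx":-165,"dy":-114,"dz":-50,"az":18,"grip":0.2},
    {"dx":-220,"dy":-152,"dz":-50,"az":24,"grip":0.2},
    {"dx":-275,"dy":-190,"dz":-50,"az":30,"grip":0.2},
    {"dx":-330,"dy":-228,"dz":-50,"az":36,"grip":0.2},
    {"dx":-385,"dy":-266,"dz":-50,"az":42,"grip":0.2},
    {"dx":-440,"dy":-304,"dz":-40,"az":48,"grip":0.2},
    {"dx":-495,"dy":-342,"dz":0,"az":55,"grip":0.2},
    {"dx":-548,"dy":-377,"dz":40,"az":55,"grip":0.2},
  ],
)

```text
schema error: expected keys dx, dy, dz, ax, ay, az, grip
```

```bash
python3 - <<'E'
from workcell import manip
import cv2,pickle
s=manip.read_state();print(s["clock"],s["tool_pos"],s["ee_rot"],s["joint_pos"],s["dq"].max())
w=manip.snapshot("wrist");print(w["eye"],w["orientation"])
pickle.dump(w,open("w1.pkl","wb"));cv2.imwrite("pics/w1.png",cv2.resize(w["pixels"],(800,600),interpolation=cv2.INTER_CUBIC))
E
```

```text
0.15 [211.51630049 613.98510301 230.37425676] [-0.51861385 -3.09815863  0.0031878 ] [-1.26550544  0.61572711 -0.01261891  1.4245625   0.00809435  1.10340849
 -0.04038569] 0.0016437490088913346
[137.03045162 639.98133071 372.9226936 ] [2.34057221 1.67097594 0.26069079]
```

View pics/w1.png

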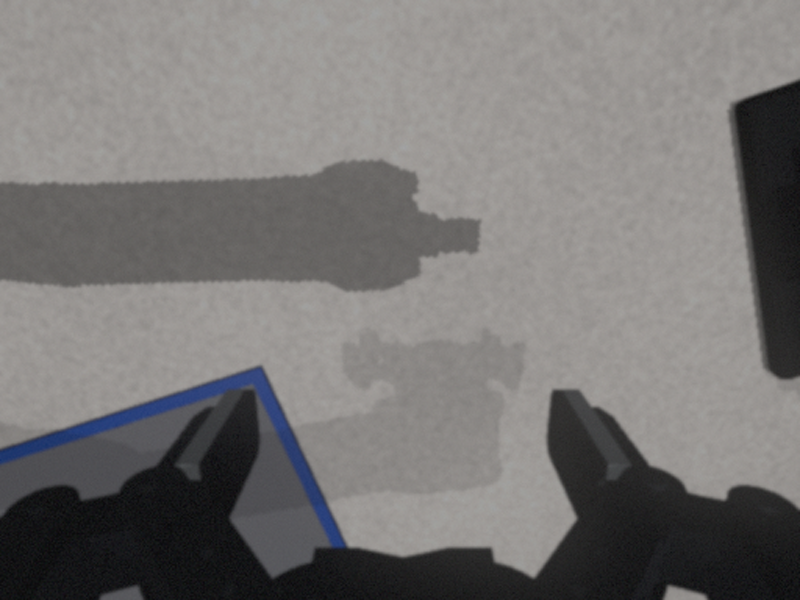

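The move was refused because every row needs all the keys, so this picture shows only bare table at the start pose. I'll resend it with `ax` and `ay` included.

Call:
move_arm(
  rows=[
    {"dx":-55,"dy":-38,"dz":-40,"ax":0,"ay":0,"az":6,"grip":0.2},
    {"dx":-110,"dy":-76,"dz":-50,"ax":0,"ay":0,"az":12,"grip":0.2},
    {"dx":-165,"dy":-114,"dz":-50,"ax":0,"ay":0,"az":18,"grip":0.2},
    {"dx":-220,"dy":-152,"dz":-50,"ax":0,"ay":0,"az":24,"grip":0.2},
    {"dx":-275,"dy":-190,"dz":-50,"ax":0,"ay":0,"az":30,"grip":0.2},
    {"dx":-330,"dy":-228,"dz":-50,"ax":0,"ay":0,"az":36,"grip":0.2},
    {"dx":-385,"dy":-266,"dz":-50,"ax":0,"ay":0,"az":42,"grip":0.2},
    {"dx":-440,"dy":-304,"dz":-40,"ax":0,"ay":0,"az":48,"grip":0.2},
    {"dx":-495,"dy":-342,"dz":0,"ax":0,"ay":0,"az":55,"grip":0.2},
    {"dx":-548,"dy":-377,"dz":40,"ax":0,"ay":0,"az":55,"grip":0.2},
  ],
)

```text
clock: 1.45
tool_pos: [571.0, 128.0, 223.8]
ee_rot: [1.891, 2.507, 0.003]
contact_force: [-0.1, 0.9, 0.3]
finger_gap: 51.3
grip_force: 0.0
```

```bash
python3 - <<'E'
from workcell import manip
import cv2,pickle,time
w=manip.snapshot("wrist")
s=manip.read_state();print(s["clock"],s["tool_pos"],s["ee_rot"],s["joint_pos"],abs(s["dq"]).max())
w=manip.snapshot("wrist");print(w["eye"],w["orientation"])
pickle.dump(w,open("w1.pkl","wb"));cv2.imwrite("pics/w2.png",cv2.resize(w["pixels"],(800,600),interpolation=cv2.INTER_CUBIC))
E
```

```text
1.5 [572.93559536 116.9929587  219.39265044] [ 1.90324471  2.49249574 -0.01361058] [-0.44042306  0.53941102  0.31299271  1.6409801  -0.17802901  0.99283865
  0.19533393] 0.14928826866319714
[552.0627726  194.38147761 361.14124144] [2.79750467 0.37684827 0.05592315]
```

View pics/w2.png

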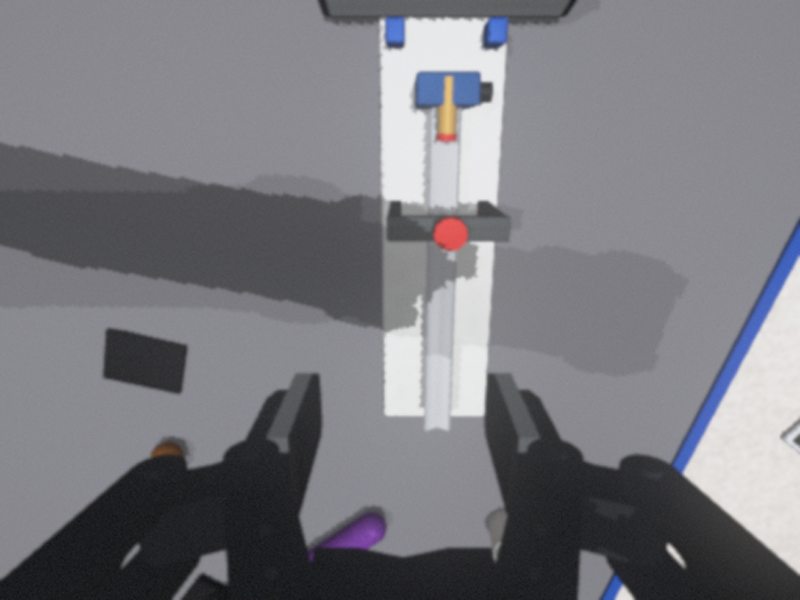

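The wrist picture shows the stand from its left end at (385–486,415) up to the carriage at (447,88). The knob is at (451,233), the red pin tip at (446,138) and the rail end at (437,430). I'll refine the stand pose from these.

```bash
python3 - <<'E'
import pickle;from h import *
d=pickle.load(open("p0.pkl","rb"));S,D=d["scene"],d["side"];W=pickle.load(open("w1.pkl","rb"))
k=172/400
B=lambda n,x,y:np.array([255+(x+.5)*k-.5,190+(y-300+.5)*k-.5]) if n=="s" else np.array([70+(x-400+.5)*k-.5,200+(y-300+.5)*k-.5])
w=lambda x,y:np.array([(x+.5)*.64-.5,(y+.5)*.64-.5])
k0=[(S,B("s",22,403),[-120,40,10]),(S,B("s",12,467),[-120,-40,10]),(D,B("d",746,363),[-120,40,10]),
 (S,B("s",209,382),[45,0,102]),(D,B("d",619,388),[45,0,102])]
kw=[(W,w(385.5,415),[-120,40,10]),(W,w(486,415),[-120,-40,10]),(W,w(451,233),[45,0,102]),(W,w(424,430),[-110,10,45]),(W,w(450,430),[-110,-10,45])]
pins=[(S,B("s",257,425)),(D,B("d",596,471))];pw=[(W,w(446,138))]
for K,P in((kw,pw),(k0+kw,pins+pw)):
    f=lambda p:np.concatenate([proj(c,tf(p,q))[0]-u for c,u,q in K]+[proj(c,tf(p,[p[3],0,55]))[0]-u for c,u in P])
    r=least_squares(f,[600,107,1.84,91]);print("stand",r.x.round(2),np.degrees(r.x[2]),r.fun.round(1))
p=r.x
for z in (63,):
    for u in((416,104),(478,108)): 
        q=onz(W,w(*u),z);a=tf([0,0,-p[2]],[q-[p[0],p[1],0]],0);print("carr face",a)
print("edge",[tf([0,0,-p[2]],[onz(W,w(*u),13)-[p[0],p[1],0]],0).round(1) for u in((381,60),(505,60))])
print("target",tf(p,[-45,0,55]))
E
```

```text
stand [600.41 108.77   1.84  91.05] 105.41384156025406 [-0.6  0.3 -0.5  0.4 -0.1 -0.1  0.  -0.2  1.1 -0.2  0.   0. ]
stand [600.14 108.43   1.84  91.04] 105.52921965845725 [-0.3 -0.6 -0.5  0.4 -0.5 -0.7  0.6  1.3 -1.5  1.9 -0.7  0.6 -0.6  0.5
 -0.6  0.2 -0.1 -0.   1.  -0.  -0.8  0.6 -0.9  1.3 -0.6  0.3]
carr face [[109.47093577  16.97497083  63.        ]]
carr face [[107.25113489 -17.58323658  63.        ]]
edge [array([[137.9,  38.2,  13. ]]), array([[137.6, -40.3,  13. ]])]
target [[612.19195222  65.07082735  58.        ]]
```

Call:
move_arm(
  rows=[
    {"dx":-45,"dy":-24,"dz":0,"ax":0,"ay":0,"az":5,"grip":0.2},
    {"dx":-90,"dy":-48,"dz":10,"ax":0,"ay":0,"az":10,"grip":0.2},
    {"dx":-135,"dy":-72,"dz":20,"ax":0,"ay":0,"az":15,"grip":0.2},
    {"dx":-180,"dy":-96,"dz":30,"ax":0,"ay":0,"az":20,"grip":0.2},
    {"dx":-225,"dy":-120,"dz":45,"ax":0,"ay":0,"az":25,"grip":0.2},
    {"dx":-270,"dy":-144,"dz":60,"ax":0,"ay":0,"az":30,"grip":0.2},
    {"dx":-315,"dy":-168,"dz":75,"ax":0,"ay":0,"az":36.4,"grip":0.2},
    {"dx":-362,"dy":-193,"dz":89,"ax":0,"ay":0,"az":36.4,"grip":0.2},
    {"dx":-362,"dy":-193,"dz":89,"ax":0,"ay":0,"az":36.4,"grip":0.2},
    {"dx":-362,"dy":-193,"dz":89,"ax":0,"ay":0,"az":36.4,"grip":0.2},
  ],
)

```text
clock: 2.8
tool_pos: [484.0, -270.9, 134.6]
ee_rot: [-2.578, -1.793, -0.001]
contact_force: [1.1, 0.5, 0.1]
finger_gap: 51.2
grip_force: 0.0
```

```bash
python3 - <<'E'
from workcell import manip
import cv2,pickle
manip.snapshot("wrist")
w=manip.snapshot("wrist")
s=manip.read_state();print(s["clock"],s["tool_pos"],s["ee_rot"],s["joint_pos"],abs(s["dq"]).max())
pickle.dump(w,open("w2.pkl","wb"));cv2.imwrite("pics/w3.png",cv2.resize(w["pixels"],(800,600),interpolation=cv2.INTER_CUBIC))
E
```

```text
2.9 [ 484.76436919 -269.74657078  134.89744201] [-2.57641739e+00 -1.79633084e+00 -2.08270896e-03] [ 0.19771156  0.61602906  0.42569824  1.82529095 -0.35020808  0.7750771
  0.45436454] 0.009737134610249817
```

View pics/w3.png

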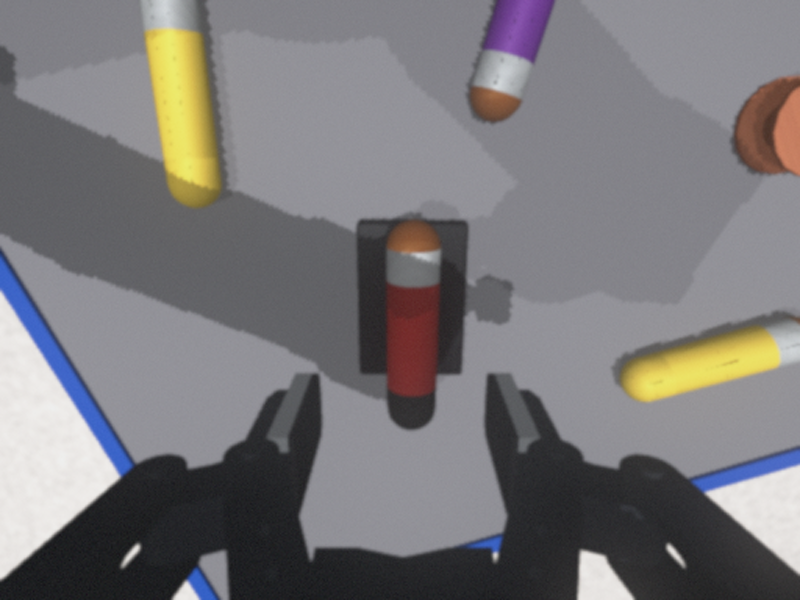

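The lamp lies between the fingers, well aligned: lens dome centre about (414,247), tail dome centre about (411,405).

```bash
python3 - <<'E'
import pickle;from h import *
W=pickle.load(open("w2.pkl","rb"))
w=lambda x,y:np.array([(x+.5)*.64-.5,(y+.5)*.64-.5])
a=onz(W,w(414,247),45);b=onz(W,w(411,405),45);m=(a+b)/2;v=a-b
print(a,b,m,np.linalg.norm(v),np.degrees(np.arctan2(v[1],v[0])))
T=R.from_rotvec([-2.5764,-1.7963,-.0021]);print(np.degrees(np.arctan2(*T.as_matrix()[[1,0],0])))
print(T.inv().apply(np.array([m[0],m[1],26])-[484.8,-269.7,134.9]))
E
```

```text
[ 499.07995344 -244.89964953   45.        ] [ 469.02984486 -323.53818563   45.        ] [ 484.05489915 -284.21891758   45.        ] 84.18449017467114 69.0866658291492
69.76943695549775
[-14.05057926   4.31028654 108.87867925]
```

Call:
move_arm(
  rows=[
    {"dx":-7,"dy":2,"dz":8,"ax":0,"ay":0,"az":0.7,"grip":0.2},
    {"dx":-14,"dy":4,"dz":22,"ax":0,"ay":0,"az":0.7,"grip":0.2},
    {"dx":-14,"dy":4,"dz":42,"ax":0,"ay":0,"az":0.7,"grip":0.2},
    {"dx":-14,"dy":4,"dz":62,"ax":0,"ay":0,"az":0.7,"grip":0.2},
    {"dx":-14,"dy":4,"dz":82,"ax":0,"ay":0,"az":0.7,"grip":0.2},
    {"dx":-14,"dy":4,"dz":96,"ax":0,"ay":0,"az":0.7,"grip":0.2},
    {"dx":-14,"dy":4,"dz":104,"ax":0,"ay":0,"az":0.7,"grip":0.2},
    {"dx":-14,"dy":4,"dz":108,"ax":0,"ay":0,"az":0.7,"grip":0.2},
    {"dx":-14,"dy":4,"dz":108,"ax":0,"ay":0,"az":0.7,"grip":0.2},
    {"dx":-14,"dy":4,"dz":108,"ax":0,"ay":0,"az":0.7,"grip":0.2},
  ],
)

```text
clock: 4.15
tool_pos: [483.0, -286.6, 27.3]
ee_rot: [2.59, 1.776, 0.001]
contact_force: [0.5, 0.0, -0.2]
finger_gap: 51.2
grip_force: 0.0
```

Call:
move_arm(
  rows=[
    {"dx":0,"dy":0,"dz":0,"ax":0,"ay":0,"az":0,"grip":-0.2},
    {"dx":0,"dy":0,"dz":0,"ax":0,"ay":0,"az":0,"grip":-0.6},
    {"dx":0,"dy":0,"dz":0,"ax":0,"ay":0,"az":0,"grip":-0.6},
    {"dx":0,"dy":0,"dz":0,"ax":0,"ay":0,"az":0,"grip":-1},
    {"dx":0,"dy":0,"dz":0,"ax":0,"ay":0,"az":0,"grip":-1},
    {"dx":0,"dy":0,"dz":0,"ax":0,"ay":0,"az":0,"grip":-1},
    {"dx":0,"dy":0,"dz":0,"ax":0,"ay":0,"az":0,"grip":-1},
    {"dx":0,"dy":0,"dz":0,"ax":0,"ay":0,"az":0,"grip":-1},
    {"dx":0,"dy":0,"dz":0,"ax":0,"ay":0,"az":0,"grip":-1},
    {"dx":0,"dy":0,"dz":0,"ax":0,"ay":0,"az":0,"grip":-1},
  ],
  squeeze=30,
)

```text
clock: 5.4
tool_pos: [483.4, -286.7, 27.3]
ee_rot: [2.589, 1.776, 0.001]
contact_force: [1.0, -0.3, 5.0]
finger_gap: 25.2
grip_force: 29.9
```

Call:
move_arm(
  rows=[
    {"dx":0,"dy":0,"dz":-5,"ax":0,"ay":0,"az":0,"grip":-1},
    {"dx":0,"dy":0,"dz":-15,"ax":0,"ay":0,"az":0,"grip":-1},
    {"dx":0,"dy":0,"dz":-30,"ax":0,"ay":0,"az":0,"grip":-1},
    {"dx":0,"dy":0,"dz":-50,"ax":0,"ay":0,"az":0,"grip":-1},
    {"dx":0,"dy":0,"dz":-70,"ax":0,"ay":0,"az":0,"grip":-1},
    {"dx":0,"dy":0,"dz":-90,"ax":0,"ay":0,"az":0,"grip":-1},
    {"dx":0,"dy":0,"dz":-105,"ax":0,"ay":0,"az":0,"grip":-1},
    {"dx":0,"dy":0,"dz":-110,"ax":0,"ay":0,"az":0,"grip":-1},
    {"dx":0,"dy":0,"dz":-110,"ax":0,"ay":0,"az":0,"grip":-1},
    {"dx":0,"dy":0,"dz":-110,"ax":0,"ay":0,"az":0,"grip":-1},
  ],
)

```text
clock: 6.65
tool_pos: [482.2, -285.9, 136.0]
ee_rot: [-2.589, -1.776, 0.001]
contact_force: [0.9, -0.5, -1.1]
finger_gap: 25.2
grip_force: 29.5
```

```bash
cat > go.py <<'E'
import sys;from h import *;from workcell import manip
# go.py x y z yaw : shift in tool axes from the measured pose
s=manip.read_state();T=R.from_rotvec(s["ee_rot"]);x,y,z,yaw=map(float,sys.argv[1:])
M=T.as_matrix();cy=np.degrees(np.arctan2(M[1,0],M[0,0]))
print(s["clock"],s["tool_pos"].round(1),"yaw",cy.round(2),"z",M[:,2].round(4),"F",s["contact_force"].round(1),s["finger_gap"],abs(s["dq"]).max())
print("shift",T.inv().apply([x,y,z]-s["tool_pos"]).round(1),"az",round(cy-yaw,2))
E
python3 go.py 612.9 62.7 137 105.5
```

```text
6.65 [ 482.2 -285.9  136. ] yaw 68.89 z [-1.5e-03  9.0e-04 -1.0e+00] F [ 0.9 -0.5 -1.1] 25.16317996199092 0.0047315419928177
shift [372.3  -3.6  -0.9] az -36.61
```

Call:
move_arm(
  rows=[
    {"dx":25,"dy":0,"dz":-1,"ax":0,"ay":0,"az":-3,"grip":-1},
    {"dx":70,"dy":-1,"dz":-1,"ax":0,"ay":0,"az":-8,"grip":-1},
    {"dx":120,"dy":-1,"dz":-1,"ax":0,"ay":0,"az":-13,"grip":-1},
    {"dx":170,"dy":-2,"dz":-1,"ax":0,"ay":0,"az":-18,"grip":-1},
    {"dx":220,"dy":-2,"dz":-1,"ax":0,"ay":0,"az":-23,"grip":-1},
    {"dx":270,"dy":-3,"dz":-1,"ax":0,"ay":0,"az":-28,"grip":-1},
    {"dx":320,"dy":-3,"dz":-1,"ax":0,"ay":0,"az":-33,"grip":-1},
    {"dx":360,"dy":-3.6,"dz":-1,"ax":0,"ay":0,"az":-36.6,"grip":-1},
    {"dx":372.3,"dy":-3.6,"dz":-1,"ax":0,"ay":0,"az":-36.6,"grip":-1},
    {"dx":372.3,"dy":-3.6,"dz":-1,"ax":0,"ay":0,"az":-36.6,"grip":-1},
  ],
)

```text
clock: 7.9
tool_pos: [612.9, 62.4, 136.9]
ee_rot: [-1.901, -2.5, 0.003]
contact_force: [0.1, -0.6, -1.4]
finger_gap: 24.7
grip_force: 29.6
```

```bash
python3 - <<'E'
from workcell import manip
import cv2,pickle,numpy as np
manip.snapshot("wrist")
d={n:manip.snapshot(n) for n in("wrist","scene","side")}
pickle.dump(d,open("p4.pkl","wb"))
c=lambda n,x,y,w,h:cv2.resize(d[n]["pixels"][y:y+h,x:x+w],(400,300),interpolation=cv2.INTER_CUBIC)
cv2.imwrite("pics/p4.png",np.vstack([np.hstack([c("wrist",0,0,512,384),c("wrist",216,60,160,120)]),np.hstack([c("scene",220,190,172,129),c("side",100,170,172,129)])]))
E
python3 go.py 612.9 62.7 41 105.5
```

```text
8.1 [612.9  59.6 137.8] yaw 105.27 z [-6.0e-04 -1.7e-03 -1.0e+00] F [-0.4 -0.7 -1.6] 24.992643888634447 0.010160533838399889
shift [ 3.1  0.9 96.8] az -0.23
```

View pics/p4.png

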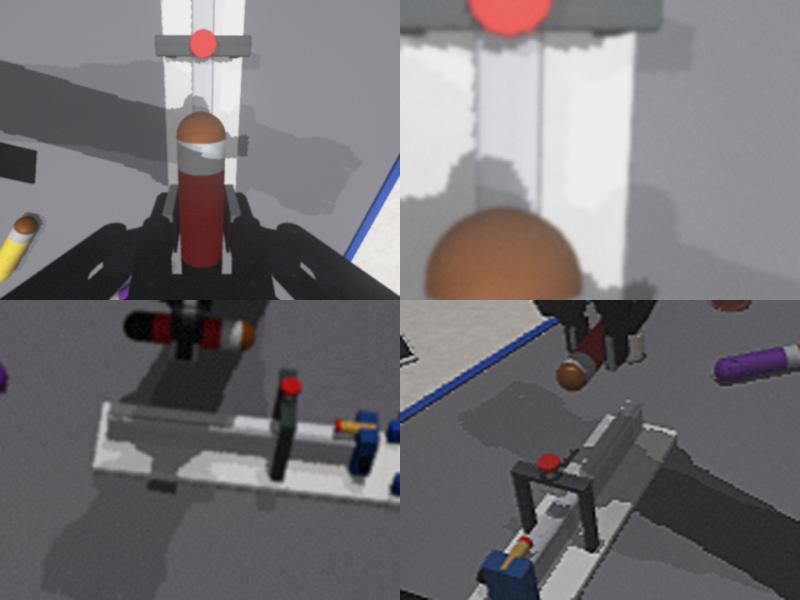

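The lamp is held level over the stand's open part with the lens towards the pin. In the wrist view the knob is at (203,43) in the reduced frame. I'll check the lateral alignment from that.

```bash
python3 - <<'E'
import pickle,cv2;from h import *
d=pickle.load(open("p4.pkl","rb"));W=d["wrist"];p=[600.2,108.5,np.radians(105.5)]
im=W["pixels"].astype(int);b,g,r=im[...,0],im[...,1],im[...,2]
m=(r>180)&(g<110)&(b<110);m[100:]=0;ys,xs=np.nonzero(m);k=np.array([xs.mean(),ys.mean()])
print("knob",k,onz(W,k,105),"expected",tf(p,[45,0,102]))
# amber dome + lamp row edges vs plate edges
for y in(20,95,110):
    row=im[y].sum(1);e=np.nonzero(abs(np.diff(row))>90)[0];print(y,e)
for X in(-20,0,70):
    for Y in(40,10,-10,-40): print(X,Y,proj(W,tf(p,[X,Y,10 if abs(Y)==40 else 45])).round(1))
E
```

```text
knob [259.73633441  55.89496249] [588.64932073 150.78703113 105.        ] expected [[588.17427308 151.86337039 105.        ]]
20 [206 312]
95 [308]
110 [210 307]
-20 40 [[211.3 147.9]]
-20 10 [[245.5 156.6]]
-20 -10 [[272.7 156.6]]
-20 -40 [[306.7 147.8]]
0 40 [[210.2 123.7]]
0 10 [[245.1 129.2]]
0 -10 [[273.1 129.1]]
0 -40 [[307.8 123.6]]
70 40 [[205.9  29.4]]
70 10 [[243.7  20.2]]
70 -10 [[274.5  20.2]]
70 -40 [[312.2  29.2]]
```

Call:
move_arm(
  rows=[
    {"dx":1,"dy":0.4,"dz":5,"ax":0,"ay":0,"az":-0.2,"grip":-1},
    {"dx":3,"dy":0.9,"dz":18,"ax":0,"ay":0,"az":-0.2,"grip":-1},
    {"dx":3,"dy":0.9,"dz":36,"ax":0,"ay":0,"az":-0.2,"grip":-1},
    {"dx":3,"dy":0.9,"dz":54,"ax":0,"ay":0,"az":-0.2,"grip":-1},
    {"dx":3,"dy":0.9,"dz":70,"ax":0,"ay":0,"az":-0.2,"grip":-1},
    {"dx":3,"dy":0.9,"dz":82,"ax":0,"ay":0,"az":-0.2,"grip":-1},
    {"dx":3,"dy":0.9,"dz":89,"ax":0,"ay":0,"az":-0.2,"grip":-1},
    {"dx":3,"dy":0.9,"dz":92,"ax":0,"ay":0,"az":-0.2,"grip":-1},
    {"dx":3,"dy":0.9,"dz":93,"ax":0,"ay":0,"az":-0.2,"grip":-1},
    {"dx":3,"dy":0.9,"dz":93,"ax":0,"ay":0,"az":-0.2,"grip":-1},
  ],
)

```text
clock: 9.35
tool_pos: [613.7, 65.4, 45.2]
ee_rot: [1.897, 2.503, 0.001]
contact_force: [0.0, 0.2, 0.1]
finger_gap: 24.9
grip_force: 29.6
```

```bash
python3 go.py 612.9 62.7 40.5 105.5
```

```text
9.35 [613.7  65.4  45.2] yaw 105.69 z [ 9.e-04  1.e-04 -1.e+00] F [0.  0.2 0.1] 24.935108510831974 0.0029913832697489023
shift [-2.4 -1.5  4.7] az 0.19
```

Call:
move_arm(
  rows=[
    {"dx":0,"dy":-0.5,"dz":0.5,"ax":0,"ay":0,"az":0.1,"grip":-1},
    {"dx":0,"dy":-1,"dz":1,"ax":0,"ay":0,"az":0.1,"grip":-1},
    {"dx":0,"dy":-1,"dz":1.5,"ax":0,"ay":0,"az":0.1,"grip":-1},
    {"dx":0,"dy":-1,"dz":2,"ax":0,"ay":0,"az":0.1,"grip":-1},
    {"dx":0,"dy":-1,"dz":2.5,"ax":0,"ay":0,"az":0.1,"grip":-1},
    {"dx":0,"dy":-1,"dz":3,"ax":0,"ay":0,"az":0.1,"grip":-1},
    {"dx":0,"dy":-1,"dz":3.5,"ax":0,"ay":0,"az":0.1,"grip":-1},
    {"dx":0,"dy":-1,"dz":4,"ax":0,"ay":0,"az":0.1,"grip":-1},
    {"dx":0,"dy":-1,"dz":4,"ax":0,"ay":0,"az":0.1,"grip":-1},
    {"dx":0,"dy":-1,"dz":4,"ax":0,"ay":0,"az":0.1,"grip":-1},
  ],
)

```text
clock: 10.6
tool_pos: [612.4, 65.1, 40.8]
ee_rot: [1.9, 2.502, -0.0]
contact_force: [-0.3, -0.7, -0.2]
finger_gap: 25.0
grip_force: 29.6
```

```bash
python3 go.py 612.9 62.7 40.5 105.5
```

```text
10.6 [612.4  65.1  40.8] yaw 105.59 z [ 0.e+00 -1.e-04 -1.e+00] F [-0.3 -0.7 -0.2] 25.007235557060056 0.001922357717333861
shift [-2.5 -0.2  0.3] az 0.09
```

Call:
move_arm(
  rows=[
    {"dx":0,"dy":0,"dz":0.3,"ax":0,"ay":0,"az":0,"grip":-1},
    {"dx":0,"dy":0,"dz":0.6,"ax":0,"ay":0,"az":0,"grip":-1},
    {"dx":0,"dy":0,"dz":0.9,"ax":0,"ay":0,"az":0,"grip":-1},
    {"dx":0,"dy":0,"dz":1.2,"ax":0,"ay":0,"az":0,"grip":-1},
    {"dx":0,"dy":0,"dz":1.2,"ax":0,"ay":0,"az":0,"grip":-1},
    {"dx":0,"dy":0,"dz":1.2,"ax":0,"ay":0,"az":0,"grip":-1},
    {"dx":0,"dy":0,"dz":1.2,"ax":0,"ay":0,"az":0,"grip":-1},
    {"dx":0,"dy":0,"dz":1.2,"ax":0,"ay":0,"az":0,"grip":-1},
    {"dx":0,"dy":0,"dz":1.2,"ax":0,"ay":0,"az":0,"grip":-1},
    {"dx":0,"dy":0,"dz":1.2,"ax":0,"ay":0,"az":0,"grip":-1},
  ],
)

```text
clock: 11.85
tool_pos: [612.5, 65.2, 40.5]
ee_rot: [1.9, 2.502, 0.001]
contact_force: [-2.0, -0.7, 6.4]
finger_gap: 25.3
grip_force: 30.2
```

Call:
move_arm(
  rows=[
    {"dx":0,"dy":0,"dz":0.5,"ax":0,"ay":0,"az":0,"grip":-0.35},
    {"dx":0,"dy":0,"dz":0,"ax":0,"ay":0,"az":0,"grip":-0.3},
    {"dx":0,"dy":0,"dz":0,"ax":0,"ay":0,"az":0,"grip":-0.2},
    {"dx":0,"dy":0,"dz":0,"ax":0,"ay":0,"az":0,"grip":0},
    {"dx":0,"dy":0,"dz":0,"ax":0,"ay":0,"az":0,"grip":0.1},
    {"dx":0,"dy":0,"dz":0,"ax":0,"ay":0,"az":0,"grip":0.1},
    {"dx":0,"dy":0,"dz":0,"ax":0,"ay":0,"az":0,"grip":0.1},
    {"dx":0,"dy":0,"dz":-10,"ax":0,"ay":0,"az":0,"grip":0.1},
    {"dx":0,"dy":0,"dz":-30,"ax":0,"ay":0,"az":0,"grip":0.1},
    {"dx":0,"dy":0,"dz":-50,"ax":0,"ay":0,"az":0,"grip":0.1},
  ],
)

```text
clock: 13.1
tool_pos: [612.6, 65.1, 90.7]
ee_rot: [1.899, 2.502, 0.0]
contact_force: [-0.1, -0.5, 0.3]
finger_gap: 47.3
grip_force: 0.0
```

```bash
python3 - <<'E'
from workcell import manip
import cv2,pickle,numpy as np
d={n:manip.snapshot(n) for n in("wrist","scene","side")}
pickle.dump(d,open("p5.pkl","wb"))
c=lambda n,x,y,w,h:cv2.resize(d[n]["pixels"][y:y+h,x:x+w],(400,300),interpolation=cv2.INTER_CUBIC)
cv2.imwrite("pics/p5.png",np.vstack([np.hstack([c("wrist",0,0,512,384),c("wrist",176,100,160,120)]),np.hstack([c("scene",250,210,120,90),c("side",120,190,120,90)])]))
E
python3 go.py 0 0 0 105.5
```

```text
13.25 [613.5  65.1  91.1] yaw 105.59 z [ 3.3e-03  3.0e-04 -1.0e+00] F [-0.7 -0.  -0.1] 46.99682885462011 0.030617309504285838
shift [ 102.2 -608.7   89.1] az 0.09
```

View pics/p5.png

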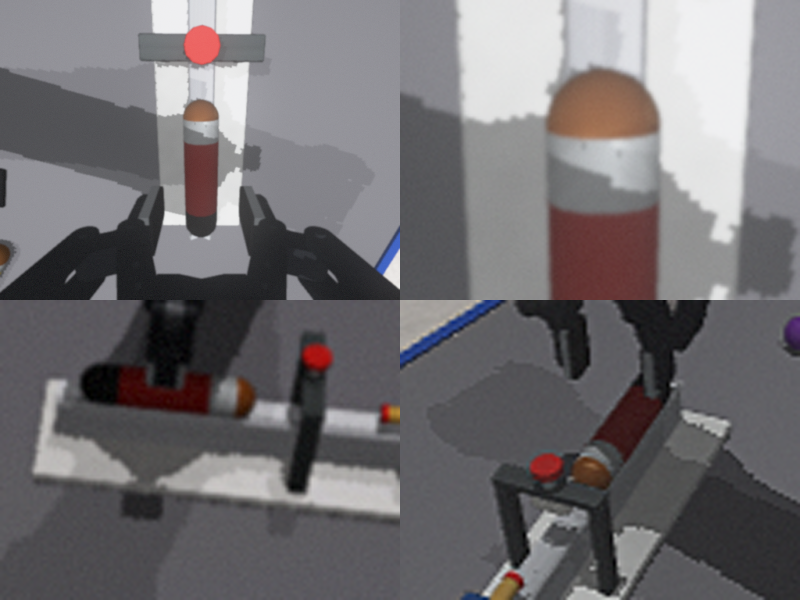

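The lamp now lies in the groove short of the bridge, lens towards the pin; the lens tip is at (201,100) in the wrist view. Next I'll shut the fingers and come down behind the tail.

Call:
move_arm(
  rows=[
    {"dx":-15,"dy":0,"dz":-15,"ax":0,"ay":0,"az":0,"grip":0.1},
    {"dx":-35,"dy":0,"dz":-20,"ax":0,"ay":0,"az":0,"grip":-0.5},
    {"dx":-60,"dy":0,"dz":-20,"ax":0,"ay":0,"az":0,"grip":-1},
    {"dx":-80,"dy":0,"dz":-20,"ax":0,"ay":0,"az":0,"grip":-1},
    {"dx":-82,"dy":0,"dz":-15,"ax":0,"ay":0,"az":0,"grip":-1},
    {"dx":-82,"dy":0,"dz":0,"ax":0,"ay":0,"az":0,"grip":-1},
    {"dx":-82,"dy":0,"dz":15,"ax":0,"ay":0,"az":0,"grip":-1},
    {"dx":-82,"dy":0,"dz":30,"ax":0,"ay":0,"az":0,"grip":-1},
    {"dx":-82,"dy":0,"dz":37,"ax":0,"ay":0,"az":0,"grip":-1},
    {"dx":-82,"dy":0,"dz":37,"ax":0,"ay":0,"az":0,"grip":-1},
  ],
)

```text
clock: 14.5
tool_pos: [634.0, -13.6, 51.7]
ee_rot: [-1.899, -2.502, 0.001]
contact_force: [0.6, -0.9, -0.4]
finger_gap: -0.3
grip_force: 0.0
```

```bash
cat > st.py <<'E'
from h import *;from workcell import manip
s=manip.read_state();p=[600.2,108.5,np.radians(105.5)];c,n=np.cos(p[2]),np.sin(p[2])
q=s["tool_pos"]-[p[0],p[1],0];F=s["contact_force"];M=R.from_rotvec(s["ee_rot"]).as_matrix()
print(round(s["clock"],2),"TCP stand x %.2f y %.2f z %.2f"%(c*q[0]+n*q[1],-n*q[0]+c*q[1],q[2]),"yaw %.2f"%np.degrees(np.arctan2(M[1,0],M[0,0])),
 "F along %.2f across %.2f up %.2f"%(c*F[0]+n*F[1],-n*F[0]+c*F[1],F[2]))
E
python3 st.py
```

```text
14.5 TCP stand x -126.72 y 0.05 z 51.74 yaw 105.60 F along -1.02 across -0.39 up -0.44
```

Call:
move_arm(
  rows=[
    {"dx":3,"dy":0,"dz":0,"ax":0,"ay":0,"az":-0.1,"grip":-1},
    {"dx":7,"dy":0,"dz":0,"ax":0,"ay":0,"az":-0.1,"grip":-1},
    {"dx":11,"dy":0,"dz":0,"ax":0,"ay":0,"az":-0.1,"grip":-1},
    {"dx":14,"dy":0,"dz":0,"ax":0,"ay":0,"az":-0.1,"grip":-1},
    {"dx":16,"dy":0,"dz":0,"ax":0,"ay":0,"az":-0.1,"grip":-1},
    {"dx":18,"dy":0,"dz":0,"ax":0,"ay":0,"az":-0.1,"grip":-1},
    {"dx":20,"dy":0,"dz":0,"ax":0,"ay":0,"az":-0.1,"grip":-1},
    {"dx":22,"dy":0,"dz":0,"ax":0,"ay":0,"az":-0.1,"grip":-1},
    {"dx":24,"dy":0,"dz":0,"ax":0,"ay":0,"az":-0.1,"grip":-1},
    {"dx":26,"dy":0,"dz":0,"ax":0,"ay":0,"az":-0.1,"grip":-1},
  ],
)

```text
clock: 15.75
tool_pos: [627.4, 11.1, 52.6]
ee_rot: [1.897, 2.504, -0.0]
contact_force: [1.0, -1.7, 0.4]
finger_gap: 0.2
grip_force: 0.4
```

```bash
python3 st.py
```

```text
15.75 TCP stand x -101.10 y -0.20 z 52.56 yaw 105.68 F along -1.87 across -0.52 up 0.40
```

Call:
move_arm(
  rows=[
    {"dx":3,"dy":0,"dz":0,"ax":0,"ay":0,"az":0,"grip":-1},
    {"dx":6,"dy":0,"dz":0,"ax":0,"ay":0,"az":0,"grip":-1},
    {"dx":9,"dy":0,"dz":0,"ax":0,"ay":0,"az":0,"grip":-1},
    {"dx":12,"dy":0,"dz":0,"ax":0,"ay":0,"az":0,"grip":-1},
    {"dx":15,"dy":0,"dz":0,"ax":0,"ay":0,"az":0,"grip":-1},
    {"dx":18,"dy":0,"dz":0,"ax":0,"ay":0,"az":0,"grip":-1},
    {"dx":21,"dy":0,"dz":0,"ax":0,"ay":0,"az":0,"grip":-1},
    {"dx":24,"dy":0,"dz":0,"ax":0,"ay":0,"az":0,"grip":-1},
    {"dx":27,"dy":0,"dz":0,"ax":0,"ay":0,"az":0,"grip":-1},
    {"dx":30,"dy":0,"dz":0,"ax":0,"ay":0,"az":0,"grip":-1},
  ],
)

```text
clock: 17.0
tool_pos: [619.8, 39.1, 52.8]
ee_rot: [1.897, 2.502, -0.001]
contact_force: [1.3, -4.4, 0.3]
finger_gap: 0.0
grip_force: 1.9
```

```bash
python3 st.py
```

```text
17.0 TCP stand x -72.10 y -0.37 z 52.78 yaw 105.67 F along -4.57 across -0.03 up 0.30
```

Call:
move_arm(
  rows=[
    {"dx":3,"dy":0,"dz":0,"ax":0,"ay":0,"az":0,"grip":-1},
    {"dx":6,"dy":0,"dz":0,"ax":0,"ay":0,"az":0,"grip":-1},
    {"dx":9,"dy":0,"dz":0,"ax":0,"ay":0,"az":0,"grip":-1},
    {"dx":12,"dy":0,"dz":0,"ax":0,"ay":0,"az":0,"grip":-1},
    {"dx":15,"dy":0,"dz":0,"ax":0,"ay":0,"az":0,"grip":-1},
    {"dx":18,"dy":0,"dz":0,"ax":0,"ay":0,"az":0,"grip":-1},
    {"dx":21,"dy":0,"dz":0,"ax":0,"ay":0,"az":0,"grip":-1},
    {"dx":23,"dy":0,"dz":0,"ax":0,"ay":0,"az":0,"grip":-1},
    {"dx":25,"dy":0,"dz":0,"ax":0,"ay":0,"az":0,"grip":-1},
    {"dx":27,"dy":0,"dz":0,"ax":0,"ay":0,"az":0,"grip":-1},
  ],
)

```text
clock: 18.25
tool_pos: [612.7, 63.4, 52.7]
ee_rot: [1.898, 2.5, -0.003]
contact_force: [1.8, -5.2, -1.4]
finger_gap: -0.1
grip_force: 2.5
```

```bash
python3 st.py; python3 - <<'E'
from workcell import manip
import cv2,pickle,numpy as np
d={n:manip.snapshot(n) for n in("wrist","scene","side")}
pickle.dump(d,open("p6.pkl","wb"))
c=lambda n,x,y,w,h:cv2.resize(d[n]["pixels"][y:y+h,x:x+w],(400,300),interpolation=cv2.INTER_CUBIC)
cv2.imwrite("pics/p6.png",np.vstack([np.hstack([c("wrist",0,0,512,384),c("wrist",216,0,100,75)]),np.hstack([c("scene",320,215,80,60),c("side",120,240,80,60)])]))
E
python3 st.py
```

```text
18.25 TCP stand x -46.76 y 0.01 z 52.68 yaw 105.59 F along -5.45 across -0.34 up -1.43
18.4 TCP stand x -45.96 y 0.02 z 52.61 yaw 105.62 F along -4.92 across 0.97 up -0.66
```

View pics/p6.png

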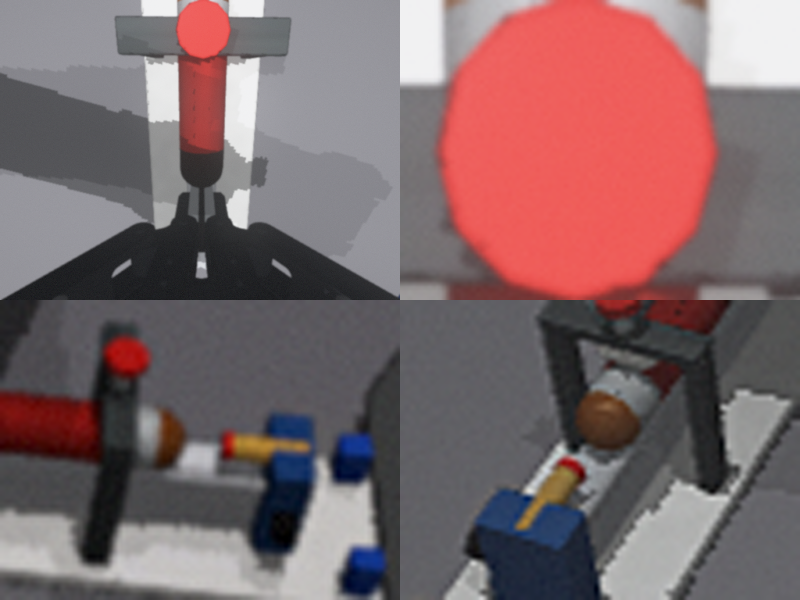

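The lamp is under the hold-down. In the scene crop the lens tip is at about (186,437) and the red pin tip face at (222,446), so there is a visible gap to measure.

```bash
python3 - <<'E'
import pickle;from h import *
d=pickle.load(open("p6.pkl","rb"));p=[600.2,108.5,np.radians(105.5)]
from scipy.optimize import minimize_scalar
f=lambda c,u:minimize_scalar(lambda x:np.sum((proj(c,tf(p,[x,0,55]))[0]-u)**2),bounds=(0,150),method="bounded")
s=lambda x,y:np.array([320+(x+.5)/5-.5,215+(y-300+.5)/5-.5])
t=lambda x,y:np.array([120+(x-400+.5)/5-.5,240+(y-300+.5)/5-.5])
print("lens",f(d["scene"],s(186,437)).x,"pin",f(d["scene"],s(222,446)).x)
# side: lens dome sphere centre (x-13), pin face centre
print("dome centre side",f(d["side"],t(609,418)).x,"pin side",f(d["side"],t(570,471)).x)
E
```

```text
lens 75.30263234707677 pin 90.13738013561284
dome centre side 61.06305275316218 pin side 89.13152705950739
```

Call:
move_arm(
  rows=[
    {"dx":1.2,"dy":0,"dz":0,"ax":0,"ay":0,"az":0,"grip":-1},
    {"dx":2.4,"dy":0,"dz":0,"ax":0,"ay":0,"az":0,"grip":-1},
    {"dx":3.6,"dy":0,"dz":0,"ax":0,"ay":0,"az":0,"grip":-1},
    {"dx":4.8,"dy":0,"dz":0,"ax":0,"ay":0,"az":0,"grip":-1},
    {"dx":6,"dy":0,"dz":0,"ax":0,"ay":0,"az":0,"grip":-1},
    {"dx":7,"dy":0,"dz":0,"ax":0,"ay":0,"az":0,"grip":-1},
    {"dx":8,"dy":0,"dz":0,"ax":0,"ay":0,"az":0,"grip":-1},
    {"dx":9,"dy":0,"dz":0,"ax":0,"ay":0,"az":0,"grip":-1},
    {"dx":9.5,"dy":0,"dz":0,"ax":0,"ay":0,"az":0,"grip":-1},
    {"dx":10,"dy":0,"dz":0,"ax":0,"ay":0,"az":0,"grip":-1},
  ],
)

```text
clock: 19.65
tool_pos: [609.3, 75.7, 52.5]
ee_rot: [-1.897, -2.504, 0.0]
contact_force: [0.9, -5.0, -0.0]
finger_gap: 0.0
grip_force: 2.3
```

```bash
cat > av.py <<'E'
from workcell import manip;import numpy as np
L=[]
for i in range(6):
    s=manip.read_state();L.append(np.r_[s["tool_pos"]-[600.2,108.5,0],s["contact_force"],s["grip_force"]]);manip.snapshot("side")
L=np.array(L);a=np.radians(105.5);u=np.array([np.cos(a),np.sin(a),0])
f=L[:,3:6]@u;x=L[:,:3]@u;print(round(s["clock"],2),"x %.2f sd %.2f  F %.2f"%(x.mean(),x.std(),f.mean()),f.round(1),"z %.1f grip %.1f"%(L[:,2].mean(),L[:,6].mean()))
E
python3 av.py
```

```text
19.9 x -33.88 sd 0.06  F -4.40 [-5.  -4.4 -3.8 -3.9 -4.7 -4.6] z 52.5 grip 2.2
```

Call:
move_arm(
  rows=[
    {"dx":0.1,"dy":0,"dz":0,"ax":0,"ay":0,"az":0,"grip":-1},
    {"dx":0.2,"dy":0,"dz":0,"ax":0,"ay":0,"az":0,"grip":-1},
    {"dx":0.3,"dy":0,"dz":0,"ax":0,"ay":0,"az":0,"grip":-1},
    {"dx":0.4,"dy":0,"dz":0,"ax":0,"ay":0,"az":0,"grip":-1},
    {"dx":0.5,"dy":0,"dz":0,"ax":0,"ay":0,"az":0,"grip":-1},
    {"dx":0.6,"dy":0,"dz":0,"ax":0,"ay":0,"az":0,"grip":-1},
    {"dx":0.7,"dy":0,"dz":0,"ax":0,"ay":0,"az":0,"grip":-1},
    {"dx":0.8,"dy":0,"dz":0,"ax":0,"ay":0,"az":0,"grip":-1},
    {"dx":0.8,"dy":0,"dz":0,"ax":0,"ay":0,"az":0,"grip":-1},
    {"dx":0.8,"dy":0,"dz":0,"ax":0,"ay":0,"az":0,"grip":-1},
  ],
)

```text
clock: 21.2
tool_pos: [609.1, 76.5, 52.5]
ee_rot: [-1.897, -2.504, 0.0]
contact_force: [0.7, -4.7, -1.1]
finger_gap: -0.1
grip_force: 2.4
```

```bash
python3 av.py
```

```text
21.45 x -33.26 sd 0.01  F -4.69 [-4.7 -5.2 -3.9 -5.1 -4.6 -4.6] z 52.6 grip 2.4
```

Friction is steady at about 4.7 N and the lens hasn't reached the pin yet. I'll keep going in 0.8 mm steps.

Call:
move_arm(
  rows=[
    {"dx":0.1,"dy":0,"dz":0,"ax":0,"ay":0,"az":0,"grip":-1},
    {"dx":0.2,"dy":0,"dz":0,"ax":0,"ay":0,"az":0,"grip":-1},
    {"dx":0.3,"dy":0,"dz":0,"ax":0,"ay":0,"az":0,"grip":-1},
    {"dx":0.4,"dy":0,"dz":0,"ax":0,"ay":0,"az":0,"grip":-1},
    {"dx":0.5,"dy":0,"dz":0,"ax":0,"ay":0,"az":0,"grip":-1},
    {"dx":0.6,"dy":0,"dz":0,"ax":0,"ay":0,"az":0,"grip":-1},
    {"dx":0.7,"dy":0,"dz":0,"ax":0,"ay":0,"az":0,"grip":-1},
    {"dx":0.8,"dy":0,"dz":0,"ax":0,"ay":0,"az":0,"grip":-1},
    {"dx":0.8,"dy":0,"dz":0,"ax":0,"ay":0,"az":0,"grip":-1},
    {"dx":0.8,"dy":0,"dz":0,"ax":0,"ay":0,"az":0,"grip":-1},
  ],
)

```text
clock: 22.75
tool_pos: [608.9, 77.3, 52.6]
ee_rot: [-1.897, -2.504, 0.0]
contact_force: [0.0, -5.3, -1.3]
finger_gap: -0.4
grip_force: 2.3
```

```bash
python3 av.py
```

```text
23.0 x -32.42 sd 0.02  F -5.01 [-5.1 -5.2 -4.9 -5.2 -4.2 -5.5] z 52.5 grip 2.3
```

Call:
move_arm(
  rows=[
    {"dx":0.1,"dy":0,"dz":0,"ax":0,"ay":0,"az":0,"grip":-1},
    {"dx":0.2,"dy":0,"dz":0,"ax":0,"ay":0,"az":0,"grip":-1},
    {"dx":0.3,"dy":0,"dz":0,"ax":0,"ay":0,"az":0,"grip":-1},
    {"dx":0.4,"dy":0,"dz":0,"ax":0,"ay":0,"az":0,"grip":-1},
    {"dx":0.5,"dy":0,"dz":0,"ax":0,"ay":0,"az":0,"grip":-1},
    {"dx":0.6,"dy":0,"dz":0,"ax":0,"ay":0,"az":0,"grip":-1},
    {"dx":0.7,"dy":0,"dz":0,"ax":0,"ay":0,"az":0,"grip":-1},
    {"dx":0.7,"dy":0,"dz":0,"ax":0,"ay":0,"az":0,"grip":-1},
    {"dx":0.7,"dy":0,"dz":0,"ax":0,"ay":0,"az":0,"grip":-1},
    {"dx":0.7,"dy":0,"dz":0,"ax":0,"ay":0,"az":0,"grip":-1},
  ],
)

```text
clock: 24.3
tool_pos: [608.7, 78.0, 52.5]
ee_rot: [-1.897, -2.504, 0.0]
contact_force: [0.8, -4.7, -0.7]
finger_gap: -0.1
grip_force: 2.2
```

```bash
python3 av.py
```

```text
24.55 x -31.64 sd 0.03  F -4.24 [-4.8 -3.7 -4.7 -4.1 -4.1 -4. ] z 52.5 grip 2.2
```

Call:
move_arm(
  rows=[
    {"dx":0.1,"dy":0,"dz":0,"ax":0,"ay":0,"az":0,"grip":-1},
    {"dx":0.2,"dy":0,"dz":0,"ax":0,"ay":0,"az":0,"grip":-1},
    {"dx":0.3,"dy":0,"dz":0,"ax":0,"ay":0,"az":0,"grip":-1},
    {"dx":0.4,"dy":0,"dz":0,"ax":0,"ay":0,"az":0,"grip":-1},
    {"dx":0.5,"dy":0,"dz":0,"ax":0,"ay":0,"az":0,"grip":-1},
    {"dx":0.6,"dy":0,"dz":0,"ax":0,"ay":0,"az":0,"grip":-1},
    {"dx":0.7,"dy":0,"dz":0,"ax":0,"ay":0,"az":0,"grip":-1},
    {"dx":0.7,"dy":0,"dz":0,"ax":0,"ay":0,"az":0,"grip":-1},
    {"dx":0.7,"dy":0,"dz":0,"ax":0,"ay":0,"az":0,"grip":-1},
    {"dx":0.7,"dy":0,"dz":0,"ax":0,"ay":0,"az":0,"grip":-1},
  ],
)

```text
clock: 25.85
tool_pos: [608.6, 78.5, 52.6]
ee_rot: [1.897, 2.504, -0.0]
contact_force: [1.1, -4.1, -2.2]
finger_gap: -0.1
grip_force: 2.5
```

```bash
python3 av.py
```

```text
26.1 x -31.15 sd 0.01  F -4.75 [-4.2 -5.  -5.1 -4.3 -5.  -4.9] z 52.6 grip 2.5
```

Call:
move_arm(
  rows=[
    {"dx":0.1,"dy":0,"dz":0,"ax":0,"ay":0,"az":0,"grip":-1},
    {"dx":0.2,"dy":0,"dz":0,"ax":0,"ay":0,"az":0,"grip":-1},
    {"dx":0.3,"dy":0,"dz":0,"ax":0,"ay":0,"az":0,"grip":-1},
    {"dx":0.4,"dy":0,"dz":0,"ax":0,"ay":0,"az":0,"grip":-1},
    {"dx":0.5,"dy":0,"dz":0,"ax":0,"ay":0,"az":0,"grip":-1},
    {"dx":0.6,"dy":0,"dz":0,"ax":0,"ay":0,"az":0,"grip":-1},
    {"dx":0.6,"dy":0,"dz":0,"ax":0,"ay":0,"az":0,"grip":-1},
    {"dx":0.6,"dy":0,"dz":0,"ax":0,"ay":0,"az":0,"grip":-1},
    {"dx":0.6,"dy":0,"dz":0,"ax":0,"ay":0,"az":0,"grip":-1},
    {"dx":0.6,"dy":0,"dz":0,"ax":0,"ay":0,"az":0,"grip":-1},
  ],
)

```text
clock: 27.4
tool_pos: [608.5, 78.6, 52.6]
ee_rot: [1.897, 2.503, -0.001]
contact_force: [1.8, -5.4, -2.2]
finger_gap: -0.6
grip_force: 2.8
```

```bash
python3 av.py
```

```text
27.65 x -31.03 sd 0.01  F -5.79 [-5.6 -6.1 -5.3 -4.5 -6.4 -6.8] z 52.6 grip 2.8
```

Call:
move_arm(
  rows=[
    {"dx":0.1,"dy":0,"dz":0,"ax":0,"ay":0,"az":0,"grip":-1},
    {"dx":0.2,"dy":0,"dz":0,"ax":0,"ay":0,"az":0,"grip":-1},
    {"dx":0.3,"dy":0,"dz":0,"ax":0,"ay":0,"az":0,"grip":-1},
    {"dx":0.4,"dy":0,"dz":0,"ax":0,"ay":0,"az":0,"grip":-1},
    {"dx":0.5,"dy":0,"dz":0,"ax":0,"ay":0,"az":0,"grip":-1},
    {"dx":0.6,"dy":0,"dz":0,"ax":0,"ay":0,"az":0,"grip":-1},
    {"dx":0.7,"dy":0,"dz":0,"ax":0,"ay":0,"az":0,"grip":-1},
    {"dx":0.8,"dy":0,"dz":0,"ax":0,"ay":0,"az":0,"grip":-1},
    {"dx":0.8,"dy":0,"dz":0,"ax":0,"ay":0,"az":0,"grip":-1},
    {"dx":0.8,"dy":0,"dz":0,"ax":0,"ay":0,"az":0,"grip":-1},
  ],
)

```text
clock: 28.95
tool_pos: [608.5, 78.8, 52.6]
ee_rot: [1.897, 2.502, -0.001]
contact_force: [1.7, -6.3, -1.0]
finger_gap: -0.2
grip_force: 3.1
```

```bash
python3 av.py
```

```text
29.2 x -30.84 sd 0.02  F -6.40 [-6.5 -6.3 -6.8 -6.5 -6.4 -5.9] z 52.6 grip 3.1
```

Call:
move_arm(
  rows=[
    {"dx":0.2,"dy":0,"dz":0,"ax":0,"ay":0,"az":0,"grip":-1},
    {"dx":0.4,"dy":0,"dz":0,"ax":0,"ay":0,"az":0,"grip":-1},
    {"dx":0.6,"dy":0,"dz":0,"ax":0,"ay":0,"az":0,"grip":-1},
    {"dx":0.8,"dy":0,"dz":0,"ax":0,"ay":0,"az":0,"grip":-1},
    {"dx":1.0,"dy":0,"dz":0,"ax":0,"ay":0,"az":0,"grip":-1},
    {"dx":1.2,"dy":0,"dz":0,"ax":0,"ay":0,"az":0,"grip":-1},
    {"dx":1.2,"dy":0,"dz":0,"ax":0,"ay":0,"az":0,"grip":-1},
    {"dx":1.2,"dy":0,"dz":0,"ax":0,"ay":0,"az":0,"grip":-1},
    {"dx":1.2,"dy":0,"dz":0,"ax":0,"ay":0,"az":0,"grip":-1},
    {"dx":1.2,"dy":0,"dz":0,"ax":0,"ay":0,"az":0,"grip":-1},
  ],
)

```text
clock: 30.5
tool_pos: [608.4, 79.0, 52.7]
ee_rot: [1.897, 2.501, -0.002]
contact_force: [2.1, -7.3, -1.3]
finger_gap: 0.2
grip_force: 3.7
```

```bash
python3 av.py
```

```text
30.75 x -30.58 sd 0.02  F -7.39 [-7.6 -7.2 -7.4 -7.  -7.3 -7.8] z 52.7 grip 3.7
```

Call:
move_arm(
  rows=[
    {"dx":0.3,"dy":0,"dz":0,"ax":0,"ay":0,"az":0,"grip":-1},
    {"dx":0.6,"dy":0,"dz":0,"ax":0,"ay":0,"az":0,"grip":-1},
    {"dx":0.9,"dy":0,"dz":0,"ax":0,"ay":0,"az":0,"grip":-1},
    {"dx":1.2,"dy":0,"dz":0,"ax":0,"ay":0,"az":0,"grip":-1},
    {"dx":1.5,"dy":0,"dz":0,"ax":0,"ay":0,"az":0,"grip":-1},
    {"dx":1.8,"dy":0,"dz":0,"ax":0,"ay":0,"az":0,"grip":-1},
    {"dx":1.8,"dy":0,"dz":0,"ax":0,"ay":0,"az":0,"grip":-1},
    {"dx":1.8,"dy":0,"dz":0,"ax":0,"ay":0,"az":0,"grip":-1},
    {"dx":1.8,"dy":0,"dz":0,"ax":0,"ay":0,"az":0,"grip":-1},
    {"dx":1.8,"dy":0,"dz":0,"ax":0,"ay":0,"az":0,"grip":-1},
  ],
)

```text
clock: 32.05
tool_pos: [608.3, 79.4, 52.8]
ee_rot: [1.898, 2.499, -0.003]
contact_force: [2.7, -9.3, -0.8]
finger_gap: -0.0
grip_force: 4.5
```

```bash
python3 av.py
```

```text
32.3 x -30.20 sd 0.01  F -8.89 [-9.7 -9.1 -8.5 -8.3 -9.1 -8.6] z 52.8 grip 4.5
```

The push on the pin is about 4 N over the 4.7 N of friction and has been held for more than 0.5 s. I'll back off gently.

Call:
move_arm(
  rows=[
    {"dx":-1,"dy":0,"dz":0,"ax":0,"ay":0,"az":0,"grip":-1},
    {"dx":-2,"dy":0,"dz":0,"ax":0,"ay":0,"az":0,"grip":-1},
    {"dx":-4,"dy":0,"dz":0,"ax":0,"ay":0,"az":0,"grip":-1},
    {"dx":-6,"dy":0,"dz":0,"ax":0,"ay":0,"az":0,"grip":-1},
    {"dx":-9,"dy":0,"dz":0,"ax":0,"ay":0,"az":0,"grip":-1},
    {"dx":-14,"dy":0,"dz":0,"ax":0,"ay":0,"az":0,"grip":-1},
    {"dx":-20,"dy":0,"dz":-5,"ax":0,"ay":0,"az":0,"grip":-1},
    {"dx":-28,"dy":0,"dz":-15,"ax":0,"ay":0,"az":0,"grip":-1},
    {"dx":-36,"dy":0,"dz":-30,"ax":0,"ay":0,"az":0,"grip":-1},
    {"dx":-42,"dy":0,"dz":-45,"ax":0,"ay":0,"az":0,"grip":-1},
  ],
)

```text
clock: 33.6
tool_pos: [619.3, 41.3, 99.2]
ee_rot: [1.898, 2.502, 0.001]
contact_force: [-0.5, -0.0, 0.4]
finger_gap: 0.4
grip_force: 0.0
```

```bash
python3 av.py; python3 - <<'E'
from workcell import manip
import cv2,pickle,numpy as np
d={n:manip.snapshot(n) for n in("wrist","scene","side")}
c=lambda n,x,y,w,h:cv2.resize(d[n]["pixels"][y:y+h,x:x+w],(400,300),interpolation=cv2.INTER_CUBIC)
cv2.imwrite("pics/p7.png",np.vstack([np.hstack([c("wrist",0,0,512,384),c("scene",0,0,512,384)]),np.hstack([c("scene",320,215,80,60),c("side",120,240,80,60)])]))
E
```

```text
33.85 x -69.66 sd 1.13  F -0.12 [ 0.1 -0.4 -1.   0.6  0.6 -0.7] z 99.3 grip 0.0
```

View pics/p7.png

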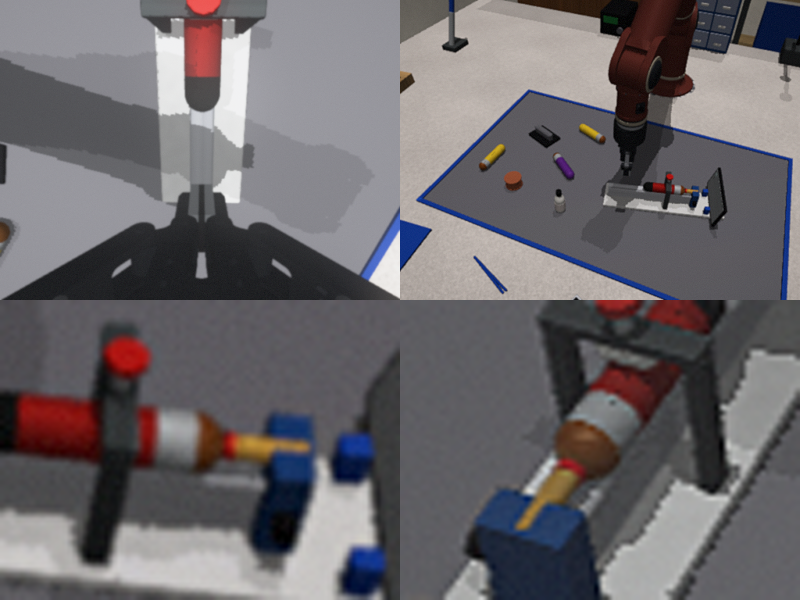

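In both views at the bottom, the amber lens at (222,447) and (570,460) touches the red tip. The arm is clear, and the bottle, battery and spool are undisturbed.

```bash
python3 -c "
from workcell import manip;print(manip.hand_in())"
```

```text
the job is handed in; nothing more can be done
None
```

The job is handed in; its verdict isn't shown. The lamp lies in the groove under the hold-down with its lens touching the stop pin, after being pressed there at about 4 N (estimated) for over half a second, and the bottle, battery and spool were left alone.

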